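# Tip the face-down tally plaque out of the brass coin tray

## Task

Someone left the wooden tally plaque brass side down in the hinged coin tray, with the horn comb on top of it. Lay the comb flat on the middle of the sisal mat, then tip the tray up by its bar, past upright, so the plaque slides down, tumbles over the end lip and lies flat in the wooden catch tray with its brass side up. Finally lower the tray all the way back down by hand without letting it drop, let go, and leave the abacus and the two clay beads where they are.

Things in the scene. Friction and masses are not known exactly. Their poses are not given: they have to be found in the camera images.
- stand: Fixed wooden stand that carries the hinged brass tray and, beyond it, the catch tray. Origin: on the table, directly below the middle of the hinge line. x points horizontally from the brass tray towards the catch tray (roughly away from the robot), y along the hinge, z up. The hinge line is 40 mm above the table, parallel to y, straight above the origin.
- catch (a point): Middle of the floor of the fixed open wooden catch tray, part of the stand (axes as the stand's), 95 mm along x from the stand's origin. Inside it is 172 mm (x) by 201 mm (y); floor 8 mm above the table, walls 30 mm high.
- tray (a joint): Hinge of the brass coin tray, rad: 0 = level, fully down; grows as the bar end is lifted up and over towards the catch tray; 1.571 = upright, stop at 1.95. 450 g, light friction, no spring: let go, it falls to the nearer side. The plaque stands on the 18 mm lip at the hinge end when the tray is upright and topples over it at about 1.75. Side and bar-end walls 22 mm high.
- tray_mid (a point): Middle of the brass tray's inner floor, moving with the tray: floor 125 mm (x, along the tray) by 180 mm (y, along the hinge), level with the hinge line (40 mm above the table when down); this point lies 62.5 mm from the hinge line.
- tray_bar (a point): Middle of the tray's round brass bar handle, moving with the tray: 12 mm in diameter, parallel to the hinge, 108 mm free between its two arms. 172 mm from the hinge line along the tray and 8 mm above its floor plane (48 mm above the table when down); 41 mm free gap to the tray's end wall. x towards the hinge, y along the bar, z normal to the tray floor.
- plaque_mid (a point): Centre of the dark wooden tally plaque, 80 x 70 x 12 mm (its x, y, z), about 60 g. Its z axis points out of the plain face; a flat round brass rosette and two brass strips mark the opposite face, which is down at the start. It starts lying on the floor of the brass tray.
- comb_mid (a point): Centre of the pale horn comb, 38 mm wide (x, teeth towards +x), 110 mm long (y), 10 mm thick (z; the toothed part 8 mm), about 50 g. It starts lying flat on top of the plaque, its centre about 57 mm above the table.
- mat_top (a point): Middle of the upper face of the fixed woven sisal mat, 180 mm (x) by 130 mm (y), 4 mm thick, on the table, left or right of the stand.
- abacus_mid (a point): Bystander: centre of the wooden abacus with black beads lying flat, 182 x 130 x 26 mm (x, y, z). Not to be disturbed.
- bead_a_mid (a point): Bystander: centre of a big painted clay bead standing on end, 66 mm in diameter, 64 mm tall. Not to be disturbed.
- bead_b_mid (a point): Bystander: centre of the other clay bead, same size. Not to be disturbed.
Things that resemble listed ones, but are neither listed nor needed, are in the scene too. Of the things that look like the part that bears plaque_mid, the middle-sized one is meant.

How it is judged:
On the way, in this order (a step that is already met when the one before it is completed fails the run):
1. the comb lies flat on the mat, let go, with the tray still down (horizontal distance between comb_mid and mat_top below 0.05 m and z of comb_mid in the frame of mat_top below 0.01 m and contact force between the fingers and comb below 0.1 N and value of joint tray below 0.15 rad), for 0.2 s.
2. the tray is tipped steeply with the plaque still in it (value of joint tray above 1.2 rad and x of plaque_mid in the frame of tray_bar between 0.05 and 0.175 m and z of plaque_mid in the frame of tray_bar between -0.02 and 0.025 m), for 0.05 s.
3. the plaque has tumbled into the catch tray, brass side up (angle between plaque_mid's own z axis and vertical above 2.5 rad and x of plaque_mid in the frame of stand between 0.03 and 0.17 m), for 0.1 s.
At the end, for the whole second after the job is handed in: The plaque lies still and flat (within about 6 degrees) on the floor of the catch tray with its brass side up, the brass tray is fully down (within 0.05 rad), and the comb lies flat with its centre within 50 mm of the middle of the mat (angle between plaque_mid's own z axis and vertical above 3.04 rad and x of plaque_mid in the frame of stand between 0.03 and 0.17 m and y of plaque_mid in the frame of stand between -0.09 and 0.09 m and z of plaque_mid in the frame of stand below 0.02 m and linear speed of plaque below 0.02 m/s and value of joint tray below 0.05 rad and horizontal distance between comb_mid and mat_top below 0.05 m and z of comb_mid in the frame of mat_top below 0.01 m and (angle between comb_mid's own z axis and vertical below 0.15 rad or angle between comb_mid's own z axis and vertical above 2.99 rad)); the robot touches nothing.
It fails at once if the tray is let drop (closing faster than 3 rad/s) (velocity of joint tray below -3 rad/s).
It fails at once if the abacus or a clay bead is moved by more than 30 mm (distance of any of abacus_mid, bead_a_mid, bead_b_mid from where it was at the start of the episode above 0.03 m).
It also fails if it takes over 72 s, if anything falls off the work surface, if the arm or the gripper's body presses on something with over 40 N, if the wrist force passes 120 N, or if a joint passes its speed limit or range.

## Robot

A 7-joint arm with a two-finger parallel gripper is mounted at the origin on the work surface. World frame = base frame: x ahead of the robot, y to its left, z up, the work surface at z = 0. Lengths are in m, angles in rad, forces in N, time in s.
With the tool pointing down it reaches from about 0.4 to 0.85 m from the base axis. Payload 10.4 kg.
Tool frame: the origin (TCP) lies midway between the tips of the shut fingers; the grasp point (between the pads) lies 19 mm behind it (r.grasp_offset is the distance from the TCP to the grasp point, in m); x points along the fingers, y is the direction in which the jaws open and shut, and the axes are right-handed (so a half turn about x gives the same grasp; the last joint's range is limited). The gripper opens to 87 mm and grips with 3 to 60 N. Pads are 19 mm wide; open, the fingers measure 117 mm over their backs; the gripper's body (75 mm by 190 mm) begins 51 mm behind the grasp point.
Start: joints at [1.155, 0.332, -0.065, 1.46, 0.022, 1.35, -0.088], TCP at [0.239, -0.577, 0.223] pointing down, gripper open.
Joint ranges: [-2.6, 2.6], [-0.5, 2.12], [-1.47, 1.34], [0.16, 2.42], [-1.27, 4.41], [0.06, 2.06], [-2.6, 2.6]. Speed limits (rad/s): [2.22, 2.22, 2.79, 2.79, 3.14, 3.14, 3.14].

## Interface

Orientations are given as a unit quaternion [x, y, z, w].
In Python, from bench import r, vision, close_job gives the robot as it stands. The module is installed in compiled form; this text tells all that it offers.
- The arm moves only by the shell command python3 -m pendant 'ROWS' [OPENING] [FORCE]. ROWS is text: rows parted by semicolons, each of 6 numbers parted by spaces: the shift along the tool's x, y, z in units of 0.25 m (1.0 is 0.25 m), then the turn, a rotation vector about the tool's x, y, z in units of 1.5 rad (1.0 is 1.5 rad). A call has 1 to 8 rows; each row is the pose to reach, as a shift and turn from the pose commanded when the call began, along the tool's axes at that moment; what a row does not reach only later rows make up. A row lasts 1/10 s, in which the tool goes at most 50 mm and 8.59 degrees, less where a joint would pass 70% of its speed; a pose out of reach is approached as far as the arm can. A call with a number of a shift or a turn outside -1 to 1 is refused whole. A call with a gripper value outside its range is refused whole. OPENING is the gripper command: -1 is shut, 1 is fully open, values between are in proportion, set as the call begins (- or left out, the last holds). The fingers move at their own pace and stop on an object; FORCE is the grip in N (left out, the last holds). Time passes only in rows, so rows that repeat a pose let the fingers close. It gives the time, the measured TCP pose, the force and the opening at its end, in the units of the state.
- r.read_state(): the state, without advancing time (a new reading comes with each control period).
- vision.camera(name): name is "scene" or "top" or "wrist"; returns (picture, depth): 400x640x3 uint8, blue, green, red; 400x640 float32, m along the optical axis (not along the pixel's ray), 0 where there is no reading.
- vision.get_calibration(name): a dict with "camera_matrix" (3x3 intrinsics, pixels), "rvec" (rotation vector, rad) and "tvec" (3), from world to camera coordinates, as OpenCV has them. Camera axes: x right, y down, z forward; pixel columns grow to the right and rows downward; lengths in m; the calibration is good to about 2 mm. The wrist camera is an equidistant fisheye: a pixel r from the principal point sees the ray r / f radians off the axis. A picture is of the moment at which its call begins: read the wrist's pose just before it. get_calibration takes no time and is no camera call; for the wrist camera it gives the pose at the moment of the call.
- close_job(): hands the job in, once; it reports no verdict.
The state is a dict: "time": time; "joint_positions": joint angles; "joint_vel": joint speeds; "joint_torque": joint torques, N m; "ee_pos": TCP position; "eef_rot": TCP orientation; "ft_force": force on the tool from outside, world axes, zero at the start; "torque": the same for the moment, N m; "width": finger opening in m.
Only numpy, scipy, OpenCV 4.12 (cv2) and the standard library are available. Lean on these libraries where they do the work, as an engineer would, in place of code of your own. Each camera call takes 0.05 s, during which the arm holds its last target. There are 200 camera calls.

## Working session

There is one attempt and no reset: what is moved stays moved. The work goes in short steps, Python scripts to look and compute and a shell command to move; the robot and the scene stay as the last step left them, time stands still between calls to the robot, and variables do not carry over. Pictures are saved under pics/ and viewed, about 8 in all and at most 12, crops included, and the job is handed in when it is done.

```bash
mkdir -p pics; cat > h.py <<'E'
import numpy as np, cv2
from bench import r, vision
from scipy.spatial.transform import Rotation as R
def cam(n):
    p,d=vision.camera(n); c=vision.get_calibration(n)
    np.savez(f'{n}.npz',p=p,d=d,K=c["camera_matrix"],rv=c["rvec"],t=c["tvec"]); return p,d
def load(n): return np.load(f'{n}.npz')
def px(n,u,v,z=None,w=2):
    f=load(n);K=f['K'];Rm=cv2.Rodrigues(f['rv'])[0];t=f['t'].ravel()
    ray=np.array([(u-K[0,2])/K[0,0],(v-K[1,2])/K[1,1],1])
    if z is None:
        a=f['d'][v-w:v+w+1,u-w:u+w+1];s=np.median(a[a>0])
    else:
        o=-Rm.T@t; s=(z-o[2])/(Rm.T@ray)[2]
    return Rm.T@(ray*s-t)
def rel(p,quat=None,rot=None):
    s=r.read_state();T=R.from_quat(s['eef_rot'])
    print('shift units',np.round(T.inv().apply(np.array(p)-s['ee_pos'])/0.25,3), 'tool axes',np.round(T.as_matrix(),3).tolist())
    if rot is not None: print('turn units',np.round((T.inv()*R.from_matrix(rot)).as_rotvec()/1.5,3))
E
python3 - <<'E'
from h import *
for n in ('top','scene'):
    p,d=cam(n); cv2.imwrite(f'pics/{n}1.png',p)
    c=vision.get_calibration(n); print(n,-cv2.Rodrigues(c['rvec'])[0].T@np.ravel(c['tvec']))
s=r.read_state();print({k:np.round(v,3) for k,v in s.items()})
E
```

```text
top [ 0.42782991 -0.00708642  1.08529669]
scene [1.28421189 0.05897718 0.5596308 ]
{'time': np.float64(0.1), 'joint_positions': array([ 1.155,  0.333, -0.065,  1.461,  0.022,  1.35 , -0.089]), 'joint_vel': array([-0.001, -0.002,  0.   , -0.001,  0.   , -0.002, -0.002]), 'joint_torque': array([ 1.0000e-03, -6.2455e+01,  2.4000e-02, -3.9072e+01, -6.2000e-02,
        3.6000e-02,  0.0000e+00]), 'ee_pos': array([ 0.239, -0.577,  0.222]), 'eef_rot': array([-0.693, -0.138,  0.694, -0.138]), 'ft_force': array([ 0.038, -0.122, -0.791]), 'torque': array([ 0.004,  0.042, -0.023]), 'width': np.float64(0.087)}
```

View pics/top1.png

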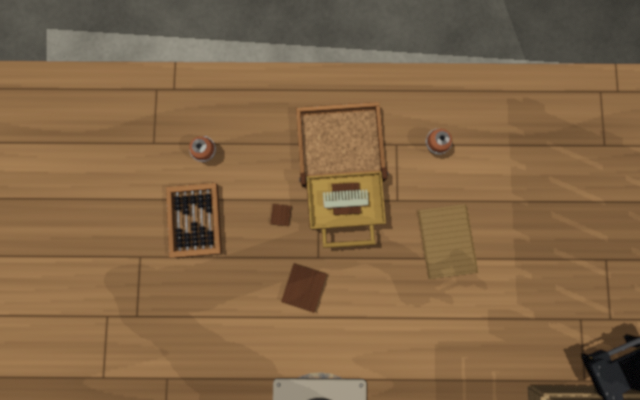

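View pics/scene1.png

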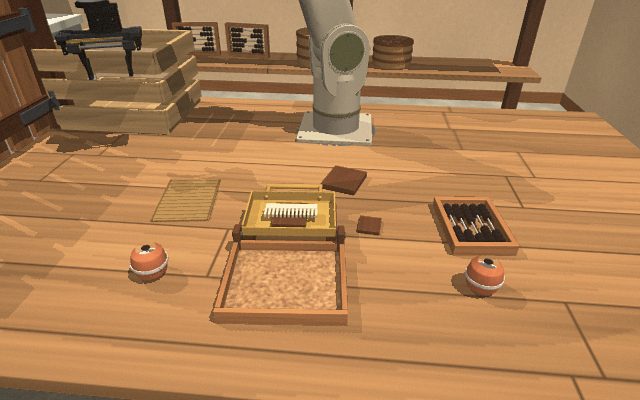

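The top view shows three plaque-like boards: a small one at (282,214), a large one at (305,287), and a middle-sized one at (346,198) in the brass tray under the comb. The one in the tray fits. The comb is at (346,199), the mat at (448,242) and the bar at (351,244). I'll enlarge a crop to confirm.

```bash
python3 - <<'E'
from h import *
f=load('top');c=f['p'][90:290,260:490];cv2.imwrite('pics/crop1.png',cv2.resize(c,None,fx=3.0,fy=3.0,interpolation=cv2.INTER_CUBIC))
E
```

```text
(no output)
```

View pics/crop1.png

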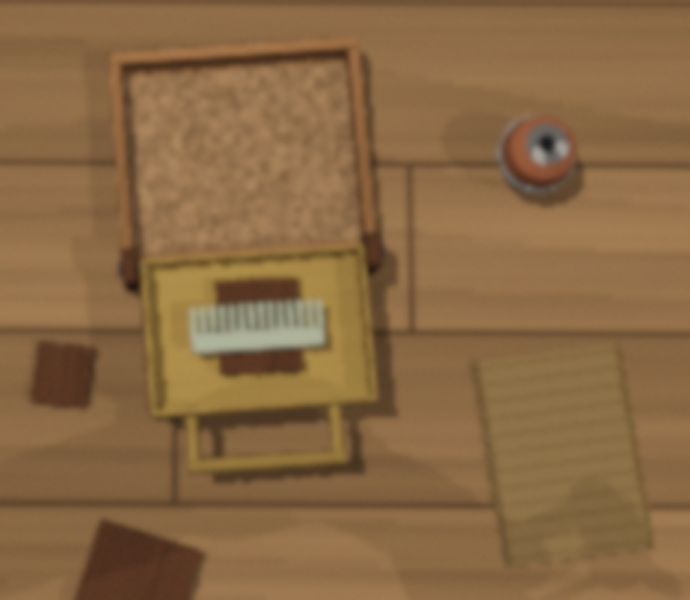

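The crop confirms it: the middle-sized board is under the comb in the tray. I can also read the comb corners, bar ends and mat corners here.

```bash
python3 - <<'E'
from h import *
def q(x,y,z):
    return px('top',(x+.5)/3-.5+260,(y+.5)/3-.5+90,z)
comb=np.array([q(*a,.062) for a in [(189,307),(325,299),(325,347),(194,354)]])
bar=np.array([q(*a,.052) for a in [(190,465),(347,458)]])
mat=np.array([q(*a,.004) for a in [(475,362),(617,345),(652,547),(508,565)]])
tr=np.array([q(*a,.062) for a in [(148,263),(364,250),(376,402),(155,416)]])
ca=np.array([q(*a,.038) for a in [(113,54),(357,43)]])
pl=np.array([q(*a,.052) for a in [(216,282),(298,280),(302,370),(221,374)]])
for n,a in dict(comb=comb,bar=bar,mat=mat,tray=tr,catch=ca,pl=pl).items():
    v=a[1]-a[0]; w=a[2]-a[3] if len(a)>2 else v
    print(n,a.mean(0).round(4),np.degrees([np.arctan2(-v[0],-v[1])*-1,-np.arctan2(-w[0],-w[1])]).round(1),np.linalg.norm(v).round(3),a.round(3).tolist())
# depth-based
for n,(x,y) in dict(comb=(260,340),mat=(560,455),bar=(268,462)).items():
    print(n,px('top',int(x/3+260),int(y/3+90),None,1).round(4))
s=r.read_state();print(R.from_quat(s['eef_rot']).as_matrix().round(3).tolist())
E
```

```text
comb [ 0.5615 -0.0632  0.062 ] [3.7 3.4] 0.113 [[0.578, -0.006, 0.062], [0.585, -0.119, 0.062], [0.545, -0.118, 0.062], [0.538, -0.01, 0.062]]
bar [ 0.4503 -0.0721  0.052 ] [2.9 2.9] 0.13 [[0.447, -0.007, 0.052], [0.454, -0.137, 0.052]]
mat [ 0.4595 -0.3302  0.004 ] [7.2 7.3] 0.126 [[0.539, -0.256, 0.004], [0.555, -0.38, 0.004], [0.38, -0.404, 0.004], [0.364, -0.28, 0.004]]
tray [ 0.5569 -0.0652  0.062 ] [3.8 3.9] 0.181 [[0.615, 0.029, 0.062], [0.627, -0.152, 0.062], [0.499, -0.16, 0.062], [0.487, 0.022, 0.062]]
catch [ 0.8093 -0.0444  0.038 ] [3. 3.] 0.213 [[0.804, 0.062, 0.038], [0.815, -0.151, 0.038]]
pl [ 0.5631 -0.0645  0.052 ] [1.7 3.2] 0.069 [[0.601, -0.028, 0.052], [0.603, -0.097, 0.052], [0.527, -0.1, 0.052], [0.523, -0.033, 0.052]]
comb [ 0.5504 -0.0638  0.0617]
mat [ 0.4593 -0.3271  0.0031]
bar [ 0.4491 -0.0717  0.0519]
[[-0.001, 0.383, -0.924], [0.001, -0.924, -0.383], [-1.0, -0.001, 0.0]]
```

```bash
python3 - <<'E'
from h import *
a=np.radians(3.6);M=np.array([[0,np.cos(a),np.sin(a)],[0,np.sin(a),-np.cos(a)],[-1,0,0]])
rel([.5615,-.0632,.13],rot=M)
E
```

```text
shift units [ 0.369 -1.405 -1.978] tool axes [[-0.001, 0.383, -0.924], [0.001, -0.924, -0.383], [-1.0, -0.001, 0.0]]
turn units [-0.827 -0.001  0.001]
```

```bash
python3 -m pendant '0 -0.1 -0.15 -0.09 0 0; 0 -0.2 -0.3 -0.18 0 0; 0 -0.3 -0.45 -0.27 0 0; 0 -0.4 -0.6 -0.36 0 0; 0 -0.5 -0.74 -0.45 0 0; 0 -0.6 -0.85 -0.54 0 0; 0 -0.7 -0.98 -0.62 0 0; 0 -0.7 -0.98 -0.62 0 0' 0.38 20; python3 - <<'E'
from h import *
a=np.radians(3.6);M=np.array([[0,np.cos(a),np.sin(a)],[0,np.sin(a),-np.cos(a)],[-1,0,0]])
rel([.5615,-.0632,.11],rot=M)
E
```

```text
time: 0.9
ee_pos: [0.4017, -0.3166, 0.2227]
eef_rot: [0.556, 0.438, -0.555, 0.438]
ft_force: [0.1, -0.4, 0.6]
width: 0.0604
shift units [ 0.453  0.384 -1.134] tool axes [[0.001, 0.972, -0.234], [0.001, -0.234, -0.972], [-1.0, 0.001, -0.001]]
turn units [-0.199 -0.001 -0.001]
```

```bash
python3 -m pendant '0 0.06 -0.16 -0.03 0 0; 0 0.12 -0.32 -0.06 0 0; 0 0.18 -0.48 -0.09 0 0; 0 0.24 -0.64 -0.12 0 0; 0.1 0.3 -0.8 -0.16 0 0; 0.2 0.36 -0.95 -0.199 0 0; 0.3 0.38 -1 -0.199 0 0; 0.3 0.38 -1 -0.199 0 0' ; python3 - <<'E'
from h import *
a=np.radians(3.6);M=np.array([[0,np.cos(a),np.sin(a)],[0,np.sin(a),-np.cos(a)],[-1,0,0]])
rel([.5615,-.0632,.11],rot=M)
E
```

```text
time: 1.7
ee_pos: [0.5508, -0.1004, 0.1439]
eef_rot: [0.486, 0.515, -0.487, 0.511]
ft_force: [-0.7, 0.2, -0.5]
width: 0.0601
shift units [ 0.136  0.051 -0.146] tool axes [[-0.005, 0.999, 0.054], [0.003, 0.054, -0.999], [-1.0, -0.005, -0.003]]
turn units [-0.006 -0.002  0.004]
```

```bash
python3 -m pendant '0.05 0.04 -0.1 0 0 0; 0.136 0.051 -0.146 -0.006 -0.002 0.003; 0.136 0.051 -0.146 -0.006 -0.002 0.003; 0.136 0.051 -0.146 -0.006 -0.002 0.003' ; python3 - <<'E'
from h import *
a=np.radians(3.6);M=np.array([[0,np.cos(a),np.sin(a)],[0,np.sin(a),-np.cos(a)],[-1,0,0]])
p,d=cam('wrist');cv2.imwrite('pics/w1.png',p)
rel([.5615,-.0632,.054],rot=M)
E
```

```text
time: 2.1
ee_pos: [0.5628, -0.0675, 0.1144]
eef_rot: [0.485, 0.512, -0.485, 0.516]
ft_force: [-0.3, 0.2, 0.5]
width: 0.0601
shift units [ 0.243 -0.007 -0.02 ] tool axes [[0.005, 0.998, 0.057], [-0.004, 0.057, -0.998], [-1.0, 0.005, 0.004]]
turn units [-0.004  0.003 -0.003]
```

View pics/w1.png

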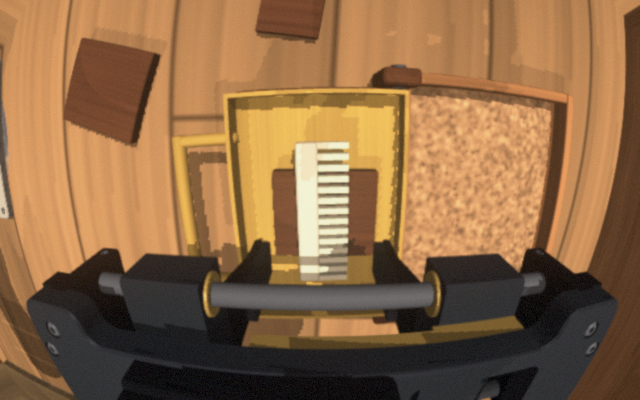

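The wrist view shows the comb (295–349, 142–278) centred between the fingertips (about 262 and 385). I'll descend now.

```bash
python3 -m pendant '0.08 0 -0.015 0 0 0; 0.15 0 -0.015 0 0 0; 0.2 0 -0.015 0 0 0; 0.235 0 -0.015 0 0 0; 0.235 0 -0.015 0 0 0' ; python3 - <<'E'
from h import *
rel([.5615,-.0632,.054])
E
```

```text
time: 2.65
ee_pos: [0.5626, -0.063, 0.0543]
eef_rot: [0.485, 0.513, -0.485, 0.516]
ft_force: [-0.3, 0.4, -0.8]
width: 0.0602
shift units [ 0.001 -0.004  0.001] tool axes [[0.004, 0.998, 0.058], [-0.003, 0.058, -0.998], [-1.0, 0.003, 0.003]]
```

```bash
python3 -m pendant '0 -0.004 0 0 0 0;0 -0.004 0 0 0 0;0 -0.004 0 0 0 0;0 -0.004 0 0 0 0;0 -0.004 0 0 0 0; 0 -0.004 0 0 0 0' -1 25; python3 -m pendant '-0.03 0 0 0 0 0;-0.08 0 0 0 0 0;-0.15 0 0 0 0 0;-0.25 0 0 0 0 0;-0.35 0 0 0 0 0;-0.35 0 0 0 0 0';python3 - <<'E'
from h import *
a=np.radians(3.6-3.6);M=np.array([[0,np.cos(a),np.sin(a)],[0,np.sin(a),-np.cos(a)],[-1,0,0]])
p,d=cam('wrist');cv2.imwrite('pics/w2.png',p[:, :])
rel([.4595,-.3295,.08],rot=M)
E
```

```text
time: 3.25
ee_pos: [0.5624, -0.0624, 0.0552]
eef_rot: [0.485, 0.513, -0.484, 0.517]
ft_force: [-0.8, -0.4, 4.8]
width: 0.0371
time: 3.85
ee_pos: [0.5636, -0.0619, 0.1467]
eef_rot: [0.486, 0.511, -0.483, 0.518]
ft_force: [1.5, 0.4, 0.6]
width: 0.0375
shift units [ 0.259 -0.478  1.042] tool axes [[0.008, 0.998, 0.059], [-0.004, 0.059, -0.998], [-1.0, 0.008, 0.004]]
turn units [ 0.04   0.003 -0.005]
```

View pics/w2.png

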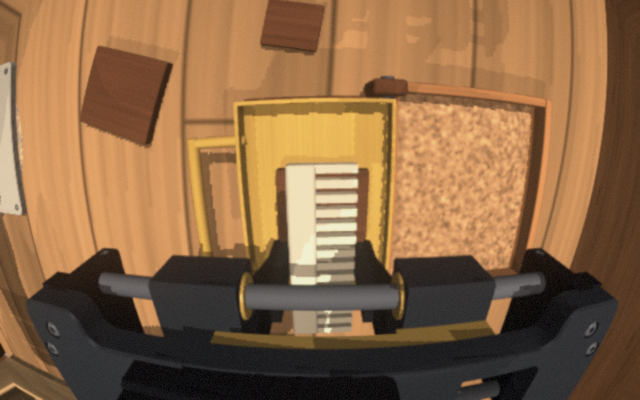

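The comb is held (width 37.5 mm) and the plaque is still in the tray. Next I carry the comb to the mat.

```bash
python3 -m pendant '0 -0.03 0.08 0 0 0; 0 -0.1 0.22 0 0 0; 0 -0.17 0.38 0 0 0; 0 -0.25 0.54 0 0 0; 0 -0.32 0.7 0 0 0; 0 -0.4 0.86 0 0 0; 0.1 -0.46 0.98 0 0 0; 0.1 -0.478 1 0 0 0'; python3 -m pendant '0 0 0.04 0 0 0;0 0 0.04 0 0 0';python3 - <<'E'
from h import *
M=np.array([[0,1,0],[0,0,-1],[-1,0,0]])
p,d=cam('scene');cv2.imwrite('pics/s2.png',cv2.resize(p[100:300,100:340],None,fx=3,fy=3))
rel([.4595,-.3295,.012],rot=M)
E
```

```text
time: 4.7
ee_pos: [0.4527, -0.3224, 0.114]
eef_rot: [0.486, 0.513, -0.487, 0.513]
ft_force: [-0.4, 0.3, -0.4]
width: 0.0376
time: 4.9
ee_pos: [0.4584, -0.3292, 0.1178]
eef_rot: [0.485, 0.513, -0.484, 0.517]
ft_force: [-0.2, 1.0, -0.8]
width: 0.0374
shift units [ 0.424 -0.     0.004] tool axes [[0.006, 0.998, 0.06], [-0.003, 0.06, -0.998], [-1.0, 0.005, 0.003]]
turn units [ 0.04   0.002 -0.004]
```

View pics/s2.png

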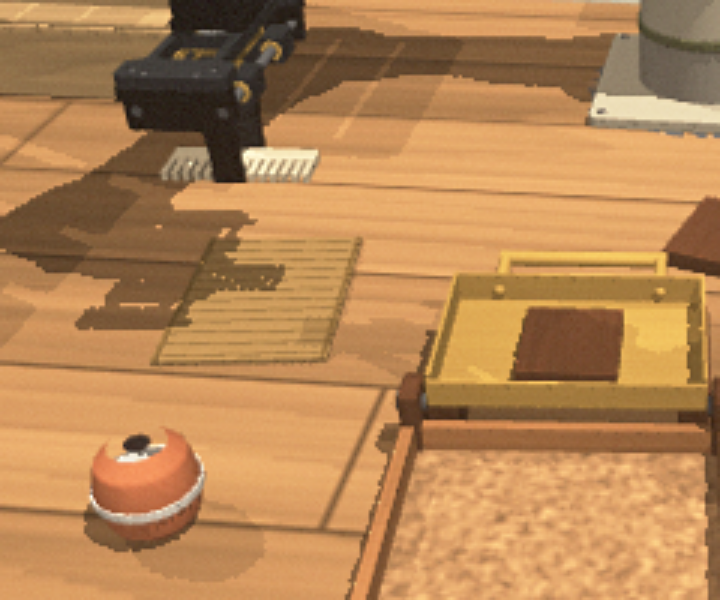

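The comb hangs level and the plain-faced plaque is still in the tray. Lowering onto the mat.

```bash
python3 -m pendant '0.1 0 0 0 0 0;0.2 0 0 0 0 0;0.3 0 0 0 0 0;0.37 0 0 0 0 0;0.41 0 0 0 0 0;0.436 0 0 0 0 0;0.436 0 0 0 0 0'; python3 -m pendant '0 0 0 0 0 0;0 0 0 0 0 0;0 0 0 0 0 0;0 0 0 0 0 0' 0.38; python3 -m pendant '-0.1 0 0 0 0 0;-0.25 0 0 0 0 0;-0.45 0 0 0 0 0;-0.55 0 0 0 0 0;-0.55 0 0 0 0 0';python3 - <<'E'
from h import *
M=np.array([[0,1,0],[0,0,-1],[-1,0,0]])
p,d=cam('wrist');cv2.imwrite('pics/w3.png',p)
a=np.radians(3.5);M=np.array([[0,np.cos(a),np.sin(a)],[0,np.sin(a),-np.cos(a)],[-1,0,0]])
rel([.4505,-.0721,.15],rot=M)
E
```

```text
time: 5.65
ee_pos: [0.4588, -0.3285, 0.0085]
eef_rot: [0.485, 0.513, -0.484, 0.517]
ft_force: [-0.2, -0.3, -0.4]
width: 0.0377
time: 6.05
ee_pos: [0.4586, -0.3293, 0.009]
eef_rot: [0.485, 0.512, -0.485, 0.517]
ft_force: [0.5, 0.5, -0.9]
width: 0.0574
time: 6.55
ee_pos: [0.4598, -0.33, 0.1506]
eef_rot: [0.486, 0.51, -0.484, 0.519]
ft_force: [0.9, 0.6, -1.1]
width: 0.0601
shift units [-0.014  0.028 -1.029] tool axes [[0.008, 0.998, 0.059], [-0.005, 0.059, -0.998], [-1.0, 0.007, 0.006]]
turn units [-0.001  0.004 -0.005]
```

View pics/w3.png

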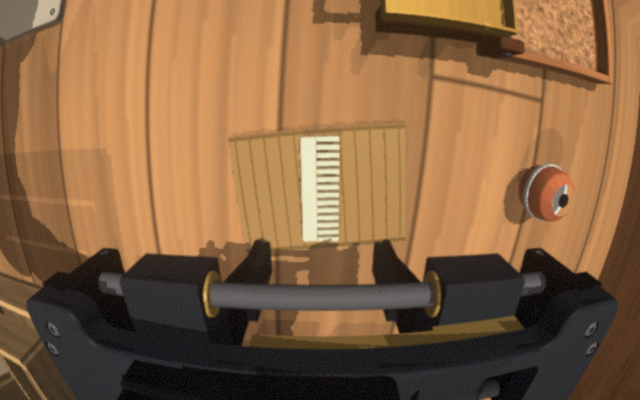

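The comb lies centred on the mat, at (320,189) on a mat centred near (320,185). Now I move to above the bar with a narrower opening.

```bash
python3 -m pendant '0 0 -0.08 0 0 0;0 0 -0.24 0 0 0;0 0.01 -0.4 0 0 0;0 0.01 -0.56 0 0 0;0 0.02 -0.72 0 0 0;0 0.02 -0.87 0 0 0;0 0.028 -0.98 0 0 0;0 0.028 -1 0 0 0' -0.3; python3 -m pendant '0.1 0 -0.025 0 0 0;0.15 0 -0.025 0 0 0; 0.15 0 -0.025 0 0 0';python3 - <<'E'
from h import *
p,d=cam('wrist');cv2.imwrite('pics/w4.png',p)
p,d=cam('top')
a=np.radians(3.5);M=np.array([[0,np.cos(a),np.sin(a)],[0,np.sin(a),-np.cos(a)],[-1,0,0]])
rel([.4503,-.0721,.029],rot=M)
E
```

```text
time: 7.4
ee_pos: [0.4492, -0.0754, 0.1443]
eef_rot: [0.484, 0.514, -0.483, 0.517]
ft_force: [0.8, -0.5, 0.0]
width: 0.0307
time: 7.7
ee_pos: [0.448, -0.0731, 0.1056]
eef_rot: [0.485, 0.514, -0.485, 0.515]
ft_force: [-0.1, 0.1, 0.2]
width: 0.0308
shift units [ 0.314  0.003 -0.005] tool axes [[0.004, 0.998, 0.059], [-0.002, 0.059, -0.998], [-1.0, 0.004, 0.002]]
turn units [-0.002  0.002 -0.002]
```

View pics/w4.png

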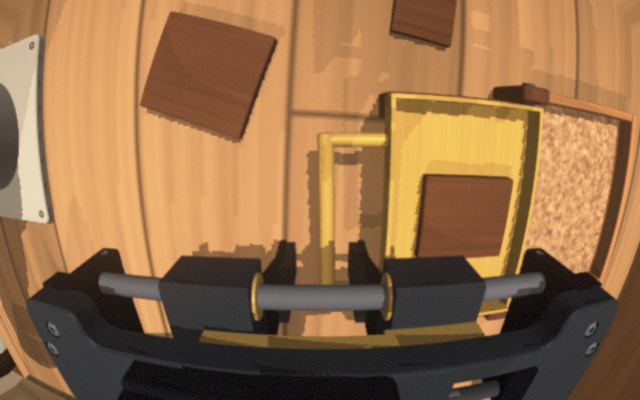

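The bar (column 327) runs between the fingertips (295 and 349). I'll descend and grip.

```bash
python3 -m pendant '0.1 0.005 -0.005 0 0 0;0.2 0.007 -0.005 0 0 0;0.27 0.009 -0.005 0 0 0;0.308 0.009 -0.005 0 0 0;0.308 0.009 -0.005 0 0 0'; python3 -m pendant '0 0 0 0 0 0;0 0 0 0 0 0;0 0 0 0 0 0;0 0 0 0 0 0;0 0 0 0 0 0' -1 15; python3 - <<'E'
from h import *
s=r.read_state();g=np.array(s['ee_pos']);T=R.from_quat(s['eef_rot']).as_matrix();print(T.round(3).tolist(),s['ft_force'])
# rows: bar arc in stand plane (tool y ~ stand x, tool -x ~ up)
yaw=np.radians(3.6);ex=np.array([np.cos(yaw),np.sin(yaw),0]);ez=np.array([0,0,1])
B=lambda t:(-.172*np.cos(t)+.008*np.sin(t))*ex+(.172*np.sin(t)+.008*np.cos(t))*ez
for t in np.arange(0.1,1.96,0.1): print(round(t,2),(T.T@(B(t)-B(0))/.25).round(3))
E
```

```text
time: 8.3
ee_pos: [0.4519, -0.0717, 0.0304]
eef_rot: [0.485, 0.513, -0.485, 0.516]
ft_force: [0.0, -0.0, 0.4]
width: 0.0303
time: 8.8
ee_pos: [0.4516, -0.0718, 0.0313]
eef_rot: [0.485, 0.513, -0.485, 0.516]
ft_force: [-5.3, -0.4, 7.8]
width: 0.0113
[[0.003, 0.998, 0.059], [-0.004, 0.059, -0.998], [-1.0, 0.003, 0.004]] [-5.30641171 -0.37787975  7.75328011]
0.1 [-0.069  0.007  0.   ]
0.2 [-0.136  0.021  0.   ]
0.3 [-0.202  0.041  0.001]
0.4 [-0.265  0.068  0.001]
0.5 [-0.326  0.101  0.001]
0.6 [-0.382  0.139  0.001]
0.7 [-0.435  0.184  0.001]
0.8 [-0.483  0.233  0.001]
0.9 [-0.526  0.287  0.001]
1.0 [-0.563  0.345  0.001]
1.1 [-0.594  0.406  0.001]
1.2 [-0.619  0.47   0.001]
1.3 [-0.638  0.537  0.001]
1.4 [-0.65   0.605  0.   ]
1.5 [-0.654  0.673  0.   ]
1.6 [-0.652  0.742 -0.   ]
1.7 [-0.644  0.81  -0.   ]
1.8 [-0.628  0.877 -0.001]
1.9 [-0.606  0.943 -0.001]
```

```bash
python3 -m pendant '-0.035 0.003 0 0 0 0;-0.069 0.007 0 0 0 0;-0.136 0.021 0 0 0 0;-0.202 0.041 0 0 0 0;-0.265 0.068 0 0 0 0;-0.326 0.101 0 0 0 0;-0.382 0.139 0 0 0 0;-0.382 0.139 0 0 0 0';python3 - <<'E'
from h import *
p,d=cam('scene');cv2.imwrite('pics/s3.png',cv2.resize(p[80:330,180:400],None,fx=2,fy=2))
rel([0.4516,-0.0718,0.0313]);print(r.read_state()['width'])
E
```

```text
time: 9.6
ee_pos: [0.4848, -0.0692, 0.1284]
eef_rot: [0.484, 0.514, -0.486, 0.516]
ft_force: [-19.0, -0.3, 11.4]
width: 0.0112
shift units [ 0.385 -0.13   0.001] tool axes [[-0.001, 0.998, 0.059], [-0.004, 0.059, -0.998], [-1.0, -0.001, 0.004]]
0.01133336699899798
```

View pics/s3.png

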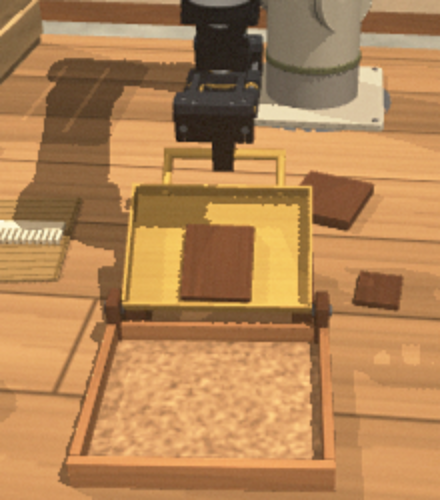

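The tray is rising with the bar held (at about 0.6 rad) and the plaque is inside. The force points along the tray, so the commanded radius is about 2 mm too small. I'll correct that and go on.

```bash
python3 -m pendant '-0.005 -0.007 0 0 0 0;-0.058 0.039 0 0 0 0;-0.107 0.088 0 0 0 0;-0.15 0.143 0 0 0 0;-0.188 0.202 0 0 0 0;-0.219 0.263 0 0 0 0;-0.244 0.328 0 0 0 0;-0.244 0.328 0 0 0 0';python3 - <<'E'
from h import *
rel([0.4516,-0.0718,0.0313])
E
```

```text
time: 10.45
ee_pos: [0.57, -0.0633, 0.19]
eef_rot: [0.486, 0.512, -0.483, 0.517]
ft_force: [-4.0, 0.2, 11.0]
width: 0.0111
shift units [ 0.631 -0.48   0.004] tool axes [[0.008, 0.998, 0.06], [-0.002, 0.06, -0.998], [-1.0, 0.008, 0.003]]
```

```bash
python3 -m pendant '-0.023 0.067 0 0 0 0;-0.035 0.135 0 0 0 0;-0.035 0.135 0 0 0 0;-0.039 0.203 0 0 0 0;-0.037 0.272 0 0 0 0;-0.037 0.272 0 0 0 0';python3 - <<'E'
from h import *
rel([0.4516,-0.0718,0.0313])
p,d=cam('scene');cv2.imwrite('pics/s4.png',cv2.resize(p[80:330,180:400],None,fx=2,fy=2))
E
```

```text
time: 11.05
ee_pos: [0.6369, -0.059, 0.198]
eef_rot: [0.486, 0.513, -0.483, 0.517]
ft_force: [0.6, 1.9, 4.5]
width: 0.0113
shift units [ 0.662 -0.748  0.005] tool axes [[0.007, 0.998, 0.061], [-0.001, 0.061, -0.998], [-1.0, 0.007, 0.002]]
```

View pics/s4.png

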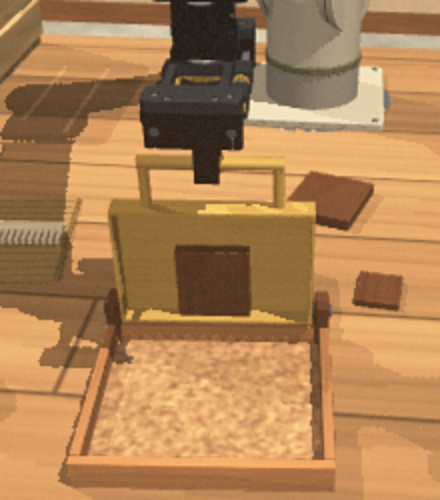

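The tray is upright and the plaque stands on the lip. I'll go slowly past 1.75 to about 1.87.

```bash
python3 -m pendant '0.004 0.034 0 0 0 0;0.008 0.068 0 0 0 0;0.015 0.102 0 0 0 0;0.024 0.135 0 0 0 0;0.034 0.168 0 0 0 0;0.038 0.18 0 0 0 0;0.038 0.18 0 0 0 0;0.038 0.18 0 0 0 0'; python3 -m pendant '0 0 0 0 0 0;0 0 0 0 0 0;0 0 0 0 0 0;0 0 0 0 0 0';python3 - <<'E'
from h import *
rel([0.4516,-0.0718,0.0313])
p,d=cam('scene');cv2.imwrite('pics/s5.png',cv2.resize(p[80:330,180:400],None,fx=2,fy=2))
E
```

```text
time: 11.9
ee_pos: [0.6808, -0.0563, 0.1876]
eef_rot: [0.485, 0.513, -0.484, 0.516]
ft_force: [0.4, 5.6, -0.0]
width: 0.0112
time: 12.3
ee_pos: [0.6806, -0.0563, 0.1877]
eef_rot: [0.485, 0.513, -0.484, 0.516]
ft_force: [0.6, 5.6, 0.3]
width: 0.0113
shift units [ 0.622 -0.921  0.005] tool axes [[0.004, 0.998, 0.06], [-0.002, 0.061, -0.998], [-1.0, 0.004, 0.002]]
```

View pics/s5.png

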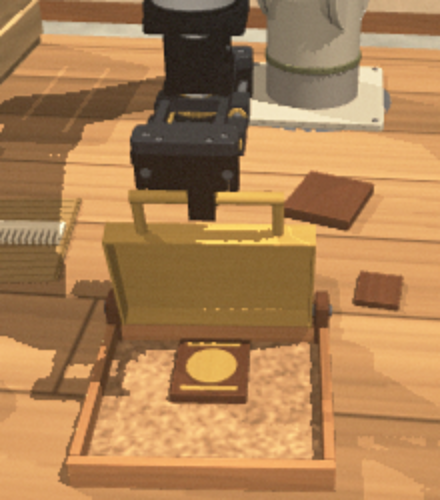

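The plaque lies brass side up in the catch tray. I'll check its flatness from depth before lowering.

```bash
cat > pl.py <<'E'
from h import *
c0=np.array([.622,-.061]);yaw=np.radians(3.6);ex=np.array([np.cos(yaw),np.sin(yaw)])
P=[]
for u in range(268,304,3):
    for v in range(254,280,3):
        P.append(px('scene',u,v,None,0))
P=np.array(P);P=P[(P[:,2]>.012)&(P[:,2]<.05)]
A=np.c_[P[:,:2],np.ones(len(P))];k=np.linalg.lstsq(A,P[:,2],rcond=None)[0]
print('n',len(P),'tilt deg',np.degrees(np.arctan(np.hypot(*k[:2]))).round(2),'z range',P[:,2].min().round(4),P[:,2].max().round(4),'mean',P.mean(0).round(3),'stand x',((P[:,:2]-c0)@ex).min().round(3),((P[:,:2]-c0)@ex).max().round(3))
E
python3 pl.py
```

```text
n 106 tilt deg 1.47 z range 0.0161 0.0231 mean [ 0.695 -0.056  0.021] stand x 0.037 0.104
```

It is flat (tilt about 1.5°, top about 21 mm above the table). I'll lower the tray by hand along the same arc.

```bash
python3 -m pendant '-0.014 -0.04 0 0 0 0;-0.03 -0.108 0 0 0 0;-0.038 -0.177 0 0 0 0;-0.04 -0.247 0 0 0 0;-0.036 -0.316 0 0 0 0;-0.024 -0.385 0 0 0 0;-0.004 -0.453 0 0 0 0;-0.004 -0.453 0 0 0 0';python3 - <<'E'
from h import *
rel([0.4516,-0.0718,0.0313])
E
```

```text
time: 13.15
ee_pos: [0.5658, -0.0652, 0.1882]
eef_rot: [0.485, 0.513, -0.486, 0.516]
ft_force: [-2.8, 1.7, 0.8]
width: 0.0111
shift units [ 0.626 -0.459 -0.003] tool axes [[0.003, 0.998, 0.058], [-0.004, 0.058, -0.998], [-1.0, 0.003, 0.005]]
```

```bash
python3 -m pendant '0.025 -0.065 0 0 0 0;0.057 -0.127 0 0 0 0;0.094 -0.186 0 0 0 0;0.138 -0.241 0 0 0 0;0.187 -0.29 0 0 0 0;0.241 -0.336 0 0 0 0;0.298 -0.375 0 0 0 0;0.298 -0.375 0 0 0 0';python3 - <<'E'
from h import *
rel([0.4516,-0.0718,0.0313])
E
```

```text
time: 13.95
ee_pos: [0.4739, -0.0712, 0.1122]
eef_rot: [0.485, 0.512, -0.485, 0.516]
ft_force: [3.7, -1.7, -2.6]
width: 0.0114
shift units [ 0.323 -0.091 -0.004] tool axes [[0.004, 0.998, 0.058], [-0.004, 0.058, -0.998], [-1.0, 0.004, 0.004]]
```

```bash
python3 -m pendant '0.062 -0.033 0 0 0 0;0.126 -0.061 0 0 0 0;0.193 -0.081 0 0 0 0;0.24 -0.09 0 0 0 0;0.275 -0.093 0 0 0 0;0.305 -0.095 0 0 0 0;0.325 -0.095 0 0 0 0;0.325 -0.095 0 0 0 0';python3 - <<'E'
from h import *
rel([0.4516,-0.0718,0.0313])
E
```

```text
time: 14.75
ee_pos: [0.4516, -0.072, 0.0325]
eef_rot: [0.485, 0.513, -0.485, 0.517]
ft_force: [2.2, -4.1, 1.1]
width: 0.0117
shift units [ 0.005  0.    -0.001] tool axes [[0.005, 0.998, 0.059], [-0.004, 0.059, -0.998], [-1.0, 0.004, 0.004]]
```

```bash
python3 -m pendant '0.004 0 0 0 0 0;0.007 0 0 0 0 0;0.007 0 0 0 0 0'; python3 -m pendant '0 0 0 0 0 0;0 0 0 0 0 0;0 0 0 0 0 0;0 0 0 0 0 0' -0.3;  python3 -m pendant '-0.1 0 0 0 0 0;-0.25 0 0 0 0 0;-0.45 0 0 0 0 0;-0.6 0 0 0 0 0;-0.6 0 0.3 0 0 0;-0.6 0 0.6 0 0 0;-0.6 0 0.8 0 0 0;-0.6 0 0.8 0 0 0';python3 - <<'E'
from h import *
p,d=cam('scene');cv2.imwrite('pics/s6.png',cv2.resize(p[120:330,100:540],None,fx=1.8,fy=1.8))
cam('top');b=px('top',349,244,None,1);print('bar',b)
print(px('scene',189,202,None,1))
E
python3 pl.py
```

```text
time: 15.05
ee_pos: [0.4516, -0.072, 0.0316]
eef_rot: [0.485, 0.512, -0.485, 0.517]
ft_force: [-5.5, -2.0, 17.3]
width: 0.011
time: 15.45
ee_pos: [0.4511, -0.0714, 0.0303]
eef_rot: [0.485, 0.513, -0.485, 0.516]
ft_force: [0.9, -0.0, -0.5]
width: 0.0286
time: 16.25
ee_pos: [0.4621, -0.2727, 0.1812]
eef_rot: [0.485, 0.513, -0.485, 0.517]
ft_force: [1.4, -0.4, 0.7]
width: 0.0304
bar [ 0.4490523  -0.0716197   0.05288446]
[ 0.47864999 -0.32079193  0.00515117]
n 104 tilt deg 1.47 z range 0.0162 0.0228 mean [ 0.695 -0.055  0.021] stand x 0.037 0.103
  return _methods._mean(a, axis=axis, dtype=dtype,
  ret = ret.dtype.type(ret / rcount)
```

View pics/s6.png

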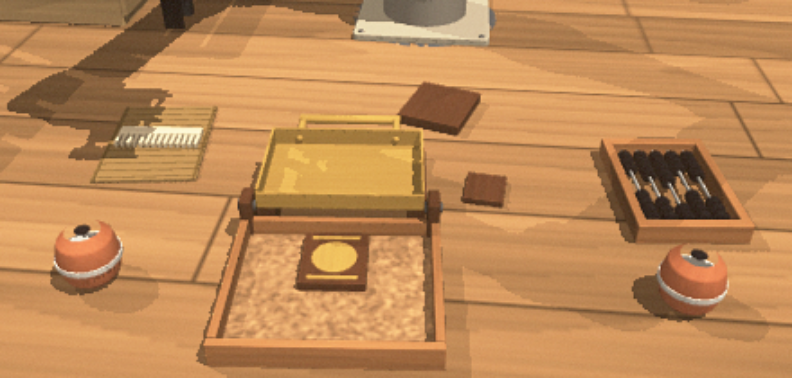

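The tray is down, the comb is on the mat, the plaque is flat with its brass up, and the abacus and beads are in place. The gripper is clear, so I'm handing in.

```bash
python3 -c "
from bench import close_job
print(close_job())"
```

```text
the job is handed in; nothing more can be done
None
```

The job is handed in, and my last checks all agreed with the goal; `close_job` gave no verdict. I laid the comb on the middle of the mat and tipped the tray by its bar to about 1.87 rad. The plaque tumbled into the catch tray, and I lowered the tray by hand at about 1 rad/s and let go, at about 16 s of the 72 s allowed.

- **Plaque:** brass side up and flat. The depth fit gave a tilt of about 1.5° and a centre about 70 mm along the stand's x.
- **Tray:** fully down. The bar was back at its starting depth reading to within about 1 mm, after I pressed it lightly onto its stop (about 17 N).
- **Comb:** flat, and by eye centred on the mat in both the wrist view and the last scene picture.
- **Bystanders:** the abacus and both beads look unmoved in the last picture; I did not measure them again.

The highest wrist force I read was about 22 N, during the lift. My commanded arc was 2 to 3 mm too close to the hinge, and I corrected it on the way up.

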